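Set down the proud tile of the bowl bed and load it

TASK

Take the gauge probe and touch the three steel tiles of the setting bed near their centres, from left to right as the robot sees them, to find the one that stands proud; then wind only that tile's crank clockwise until its slip clutch gives the first click, and stop there. When the tile is down, stand all the copper bowls upright on the bed, each in the middle of a tile of its own, leave the probe seated on its wooden rest, and leave the other things on the bench alone.

Things in the scene. Friction and masses are not known exactly. Their poses are not given: they have to be found in the camera images.
- frame: Green bed fixed to the table, origin at table level under the middle tile's centre; x points away from the robot to the cranks, y left along the row. Base 260 x 400 x 30, from 70 before to 190 behind the tile centres. Three steel tiles 112 x 112 in a row, 120 apart; a lowered tile's top is 60 high, a proud one's 3 to 8 more. Each tile's crank turns about a vertical axis 115 behind (+x) its centre.
- spot_left (a point): Fixed point on the frame: the centre of the place of the tile to the robot's left (frame +y), at the level of a fully lowered tile's top (60 above the table). Its axes are the frame's. It does not move with the tile.
- spot_middle (a point): Fixed point on the frame: the centre of the place of the tile in the middle, at the level of a fully lowered tile's top (60 above the table). Its axes are the frame's. It does not move with the tile.
- spot_right (a point): Fixed point on the frame: the centre of the place of the tile to the robot's right (frame -y), at the level of a fully lowered tile's top (60 above the table). Its axes are the frame's. It does not move with the tile.
- top_a (a point): Centre of the top face of the tile of jack a (which of the three places jack a stands in differs from start to start); rises and falls with the tile.
- handle_a (a point): Centre of crank a's upright round handle: 16 diameter, 82 above the table, free from 59 to 105; 60 from the crank's axis, arm below it. Clockwise from above lowers the tile 4.5 per rad at about 1.5 N; a proud tile needs 0.8 to 1.6 rad. Once it is down the clutch holds to about 12 N, then lets go with a drop in force and the crank slips on, staying where left. Handle angle does not tell tile height.
- slip_a (a joint): How far the slip clutch of crank a has slipped, rad: 0 at the start, grows clockwise only once the tile is fully down; it clicks over a tooth every 0.45: the force peaks at 0.11, the first click is past at 0.25 and from there it does not come back when released; the second begins at 0.6.
- top_b (a point): Centre of the top face of the tile of jack b (which of the three places jack b stands in differs from start to start); rises and falls with the tile.
- handle_b (a point): Centre of crank b's upright round handle: 16 diameter, 82 above the table, free from 59 to 105; 60 from the crank's axis, arm below it. Clockwise from above lowers the tile 4.5 per rad at about 1.5 N; a proud tile needs 0.8 to 1.6 rad. Once it is down the clutch holds to about 12 N, then lets go with a drop in force and the crank slips on, staying where left. Handle angle does not tell tile height.
- slip_b (a joint): How far the slip clutch of crank b has slipped, rad: 0 at the start, grows clockwise only once the tile is fully down; it clicks over a tooth every 0.45: the force peaks at 0.11, the first click is past at 0.25 and from there it does not come back when released; the second begins at 0.6.
- top_c (a point): Centre of the top face of the tile of jack c (which of the three places jack c stands in differs from start to start); rises and falls with the tile.
- handle_c (a point): Centre of crank c's upright round handle: 16 diameter, 82 above the table, free from 59 to 105; 60 from the crank's axis, arm below it. Clockwise from above lowers the tile 4.5 per rad at about 1.5 N; a proud tile needs 0.8 to 1.6 rad. Once it is down the clutch holds to about 12 N, then lets go with a drop in force and the crank slips on, staying where left. Handle angle does not tell tile height.
- slip_c (a joint): How far the slip clutch of crank c has slipped, rad: 0 at the start, grows clockwise only once the tile is fully down; it clicks over a tooth every 0.45: the force peaks at 0.11, the first click is past at 0.25 and from there it does not come back when released; the second begins at 0.6.
- bowl_a_mid (a point): Centre (22 above its foot) of a small round bulging copper bowl blank, 60 diameter, 44 high, 140 g, standing upright; grasp it across the diameter. Its z axis is up. Two or three of the bowls are present.
- bowl_b_mid (a point): Centre (22 above its foot) of a small round bulging copper bowl blank, 60 diameter, 44 high, 140 g, standing upright; grasp it across the diameter. Its z axis is up. Two or three of the bowls are present.
- bowl_c_mid (a point): Centre (22 above its foot) of a small round bulging copper bowl blank, 60 diameter, 44 high, 140 g, standing upright; grasp it across the diameter. Its z axis is up. Two or three of the bowls are present.
- probe_grip (a point): Centre of the gauge probe's black grip block: 30 (x) by 22 (y, grasp this way) by 46 high, round dial on its +x side. Below it a flange 70 (x) by 50 (y) by 10 thick, its underside 33 below this point; from that a thin stylus points down, its tip 88 below this point. 170 g. z is up.
- probe_tip (a point): Rounded tip (10 diameter) of the probe's sprung stylus, lowest point; 88 below the grip block's centre when not pressed.
- plunger (a joint): How far the stylus is pressed in, m: 0 free, at most 0.012; spring 350 N/m (about 1 N at 0.002, 4.5 N at the end). A touch counts from 0.002 on.
- rest_top (a point): Middle of the top of the probe's fixed wooden rest, 70 above the table: two upright boards (80 along x, 16 thick, inner faces 28 apart in y), a web at +x. The probe sits centred with its flange's underside on both boards, long side along x, stylus hanging between them.
- jar: Bystander, to be left alone: a white plastic jar, 48 diameter, 75 high; origin at the centre of its underside.
- woodblock: Bystander, to be left alone: a wooden block 70 x 45 x 40; origin at the centre of its underside.
- brush: Bystander, to be left alone: a brush 160 long; origin at the centre of its underside.
- puck: Bystander, to be left alone: a wooden puck 44 diameter, 30 high; origin at the centre of its underside.
Not all that is in view belongs to the job. What is shaped like the part that bears bowl_a_mid but green or purple is not meant.

How it is judged:
By the outcome, as a careful person would: the job done as asked, in the order asked, and still so for the second after the job is handed in, with the robot touching nothing.
Of bowl_a, bowl_b, bowl_c only 2 to 3 are there at a start; the rules pass over those that are not, and their reading is None.
At some moment in a run one of bowl_a, bowl_b, bowl_c may be knocked a few centimetres aside while the robot is not near it.
It also fails if it takes over 192 s, if anything falls off the work surface, if the arm or the gripper's body presses on something with over 40 N, if the wrist force passes 120 N, or if a joint passes its speed limit or range.

ROBOT

A 6-joint arm with a two-finger parallel gripper is mounted at the origin on the work surface. World frame = base frame: x ahead of the robot, y to its left, z up, the work surface at z = 0. Lengths are in mm, angles in rad, forces in N, time in s.
With the tool pointing down it reaches from about 350 to 975 mm from the base axis. Payload 7.1 kg.
Tool frame: the origin (TCP) lies at the centre of the arm's flange, where the gripper is bolted on; the fingertips stand 182 mm ahead of it and the grasp point (between the pads) lies 163 mm ahead of it; z points along the fingers, y is the line along which they close (so a half turn about z gives the same grasp; the last joint's range is limited). The gripper opens to 88 mm and grips with 3 to 60 N. Pads are 20 mm wide; open, the fingers measure 115 mm over their backs; the gripper's body (75 mm by 178 mm) begins 61 mm behind the grasp point.
Start: joints at [-1.265, 0.423, 1.63, -0, 1.089, -0.019], TCP at [199.467, -592.3, 404.675] pointing down, gripper open.
Joint ranges: [-3, 3], [-0.9, 2.11], [0.09, 2.58], [-1.31, 4.45], [0.11, 2.69], [-2.54, 2.54]. Speed limits (rad/s): [2.39, 2.39, 3.01, 3.14, 3.14, 3.14].

INTERFACE

Orientations are given as a rotation vector (axis times angle).
In Python, from workcell import readout, get_image, ctrl gives the robot as it stands.
- The arm moves only by the tool step_arm, never from a script. Its argument "targets" is a list that holds one entry, the list of rows, each a list of 7 numbers: the shift along the world's x, y, z as a fraction of full scale, then the turn, a rotation vector about the world's x, y, z as a fraction of full scale, then the opening, from 0 (shut) to 1 (fully open). In form: [[[dx, dy, dz, wx, wy, wz, claw], ...]]. A call has exactly 5 rows; each row shifts and turns the commanded pose from where the row before left it; what a row does not reach is not made up. Full scale, the value 1, is 0.05 m for a shift and 4 degrees for a turn. A row lasts 1/8 s, in which the tool goes at most 62.5 mm and 10.7 degrees, less where a joint would pass 70% of its speed; a pose out of reach is approached as far as the arm can. A call with a number of a shift or a turn outside -1 to 1 is refused whole. A call with a gripper value outside its range is refused whole. The fingers move at their own pace and stop on an object; the grip force is fixed at half the most. Time passes only in rows, so rows that do not move let the fingers close, or fill a call up. It gives the time, the measured TCP pose, the force, the opening and the grip force at its end, in the units of the state.
- readout.get_obs(): the state, without advancing time (a new reading comes with each control period).
- get_image(name): name is "side" or "top"; returns a dict with "pixels" (384x512x3 uint8, red, green, blue), "intrinsics" (3x3 intrinsics, pixels), "extrinsics" (4x4, takes a point from world to camera coordinates). Camera axes: x right, y down, z forward; pixel columns grow to the right and rows downward; lengths in mm; the calibration is good to about 2 mm. A picture is of the moment at which its call begins. There is no depth.
- ctrl.close_job(): hands the job in; it is judged then, once.
The state is a dict: "t": time; "qpos": joint angles; "qvel": joint speeds; "joint_torque": joint torques, N m; "ee_pos": TCP position; "orientation": TCP orientation; "ft_force": force on the tool from outside, world axes, zero at the start; "moment": the same for the moment, N m; "width": finger opening in mm; "grasp_force": force on a finger pad.
Only numpy, scipy, OpenCV 4.12 (cv2) and the standard library are available. Lean on these libraries where they do the work, as an engineer would, in place of code of your own. Each camera call takes 0.05 s, during which the arm holds its last target. There are 200 camera calls.

## Working session

There is one attempt and no reset: what is moved stays moved. The work goes in short steps, Python scripts to look and compute and a tool call to move; the robot and the scene stay as the last step left them, time stands still between calls to the robot, and variables do not carry over. Pictures are saved under pics/ and viewed, at most 14 in all, crops included, and the job is handed in when it is done.

Besides the shell and the picture viewer there is one more tool, called as name(argument=value, ...), one argument or row to a line, values as JSON. step_arm: Moves the arm, as the interface text tells. Shift numbers are shares of 0.05 m and turn numbers shares of 4 degrees, none past 1 either way. Its arguments: {"type":"object","properties":{"targets":{"type":"array"}},"required":["targets"]}

```bash
mkdir -p pics
cat > h.py <<'E'
import numpy as np, cv2
from workcell import readout, get_image, ctrl
def snap(name,fn=None):
    d=get_image(name); 
    if fn: cv2.imwrite('pics/'+fn,d['pixels'][:,:,::-1])
    np.savez('/tmp/'+name,**d); return d
def load(name): return dict(np.load('/tmp/'+name+'.npz'))
def ray(d,u,v):
    E=np.array(d['extrinsics']);K=np.array(d['intrinsics']);R=E[:3,:3];o=-R.T@E[:3,3]
    return o,R.T@np.linalg.solve(K,[u,v,1.])
def onz(d,u,v,z):
    o,r=ray(d,u,v); return (o+r*(z-o[2])/r[2]).round(1)
def proj(d,p):
    E=np.array(d['extrinsics']);K=np.array(d['intrinsics']);c=E[:3,:3]@np.array(p,float)+E[:3,3]
    q=K@c; return (q[:2]/q[2]).round(1)
E
python3 - <<'E'
from h import *
for n in('top','side'):
    d=snap(n); p=d['pixels'][:,:,::-1]
    cv2.imwrite(f'pics/{n}0.png',cv2.resize(p,(800,600),interpolation=cv2.INTER_CUBIC))
    print(n,ray(d,256,192)); 
print(readout.get_obs())
E
```

```text
top (array([ 379.8553668 ,  -12.83577631, 1228.77405954]), array([ 0.08892087,  0.0195659 , -0.99586398]))
side (array([-208.14084069,  683.44194555,  693.73800864]), array([ 0.57857971, -0.61501029, -0.53595543]))
{'t': 0.1, 'qpos': array([-1.26500571e+00,  4.23743982e-01,  1.63058754e+00,  6.09407489e-06,
        1.08861463e+00, -1.90070673e-02]), 'qvel': array([ 6.10197867e-04, -1.00019821e-03, -2.87081813e-03,  1.96897451e-03,
       -4.70081688e-04, -1.01988115e-05]), 'joint_torque': array([-2.06833480e-03, -5.45613456e+01, -2.74324197e+01,  6.45256997e-02,
        1.88631151e-02, -3.10289317e-05]), 'ee_pos': array([ 199.39456056, -592.07925286,  404.00225983]), 'orientation': array([-3.09893437e+00, -5.07730278e-01,  2.95300960e-04]), 'ft_force': array([ 0.7861776 , -0.00121744, -0.48224857]), 'moment': array([ 0.05515123, -0.07987678,  0.00638907]), 'grasp_force': 0.0, 'width': 87.86200318972733}
```

View pics/top0.png

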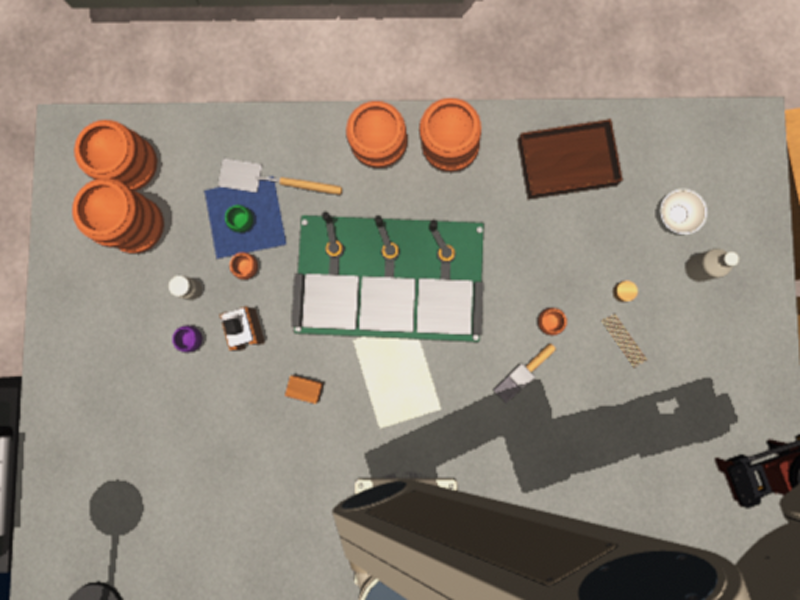

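View pics/side0.png

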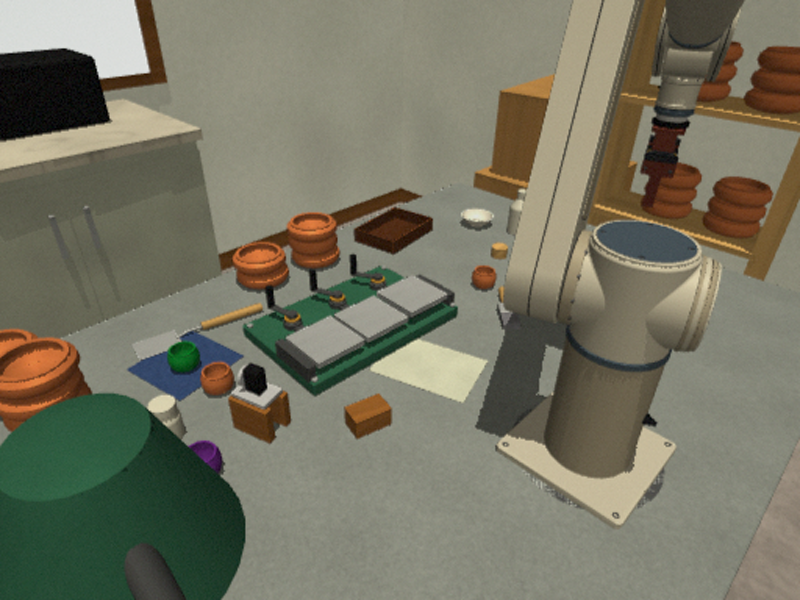

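Copper-bowl candidates in the top view at 800 px: copper at (243,265) and (552,320). Rejected are green (238,218), purple (187,338), the yellow puck (626,290) and the large pots. The probe sits on its rest at (238,328), and the handles are the black posts at about (328,217), (380,222) and (433,226).

Run:
```python
from h import *
d=load('top'); p=d['pixels'][:,:,::-1].copy()
cv2.imwrite('pics/top1.png',cv2.resize(p[130:255,95:320],(800,444),interpolation=cv2.INTER_CUBIC))
s=load('side'); q=s['pixels'][:,:,::-1].copy()
h=cv2.cvtColor(p,cv2.COLOR_BGR2HSV)
def blobs(m,mn=25):
    n,l,st,c=cv2.connectedComponentsWithStats(m.astype(np.uint8))
    return [(c[i].round(1),st[i].tolist()) for i in range(1,n) if st[i,4]>mn]
H,S,V=cv2.split(h)
print('copper');
for c,st in blobs((H<14)&(S>120)&(V>90)): 
    if st[4]<400: print(c,st,onz(d,*c,30))
g=((H>55)&(H<85)&(S>90)&(V>40)).astype(np.uint8)
print('green')
for c,st in blobs(g,200): print(c,st)
gm=cv2.morphologyEx(g,cv2.MORPH_OPEN,np.ones((3,3)))
steel=((S<40)&(V>150)).astype(np.uint8)
n,l,st,c=cv2.connectedComponentsWithStats(steel)
for i in range(1,n):
    if 500<st[i,4]<8000:
        ct=cv2.findContours((l==i).astype(np.uint8),0,1)[0][0]; r=cv2.minAreaRect(ct); print('steel',r,onz(d,*r[0],60))
dark=(V<60).astype(np.uint8)
for c,st in blobs(dark[125:260,120:330],6): 
    c=c+[120,125]; print('dark',c,st,onz(d,*c,105))
```

```text
copper
[155.5 169.7] [147, 162, 17, 17, 208] [563.9 351.8  30. ]
[160.5 209.4] [157, 197, 8, 23, 50] [429.1 331.9  30. ]
[353.1 205.2] [345, 197, 18, 17, 235] [ 441.8 -312.5   30. ]
[194.  248.8] [183, 241, 23, 17, 289] [297.9 217.1  30. ]
[502.1 302. ] [499, 296, 7, 17, 44] [ 127.9 -783.8   30. ]
green
[152.3 139.3] [144, 131, 18, 17, 233]
[200.5 157.8] [191, 138, 20, 37, 575]
[230.  157.7] [214, 139, 32, 39, 956]
[264.9 158.9] [246, 141, 36, 38, 971]
[296.6 158.9] [280, 142, 29, 38, 752]
[248.3 213.5] [193, 210, 109, 8, 256]
steel ((211.13111877441406, 192.4839630126953), (34.09822082519531, 34.40228271484375), 2.4895529747009277) [483.  157.4  60. ]
steel ((247.4912872314453, 194.174560546875), (34.55683135986328, 34.45695495605469), 2.8624050617218018) [477.2  38.   60. ]
steel ((284.2426452636719, 195.67677307128906), (34.844764709472656, 34.803131103515625), 2.38594388961792) [471.9 -82.1  60. ]
dark [147.3 137.5] [26, 9, 5, 9, 16] [656.7 357.8 105. ]
dark [159.7 141.7] [34, 8, 9, 16, 29] [642.8 317.5 105. ]
dark [209.8 139.5] [87, 11, 7, 7, 29] [649.  156.7 105. ]
dark [242.6 141.8] [120, 14, 6, 6, 26] [640.9  51.8 105. ]
dark [276.9 144.3] [155, 16, 5, 7, 26] [632.2 -57.4 105. ]
dark [193. 188.] [73, 58, 1, 11, 11] [493.5 208.4 105. ]
dark [163.8 207.9] [40, 73, 9, 21, 70] [430.7 300.  105. ]
dark [192. 204.] [72, 76, 1, 7, 7] [442.8 210.9 105. ]
dark [149.  208.5] [24, 79, 11, 10, 82] [428.9 346.9 105. ]
dark [127.1 215.4] [5, 85, 4, 13, 18] [407.3 415.8 105. ]
dark [153.7 221.6] [32, 96, 4, 2, 7] [387.7 331.  105. ]
```

View pics/top1.png

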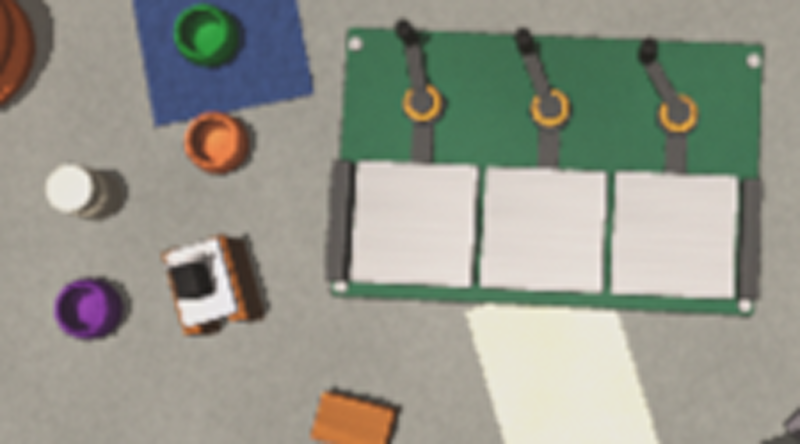

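Both copper bowls, the probe (black block at crop (190,278), rest yawed counterclockwise) and the cranks, with handles behind their axes, are confirmed. Next I measure the probe's pose.

Run:
```python
from h import *
from workcell import readout
d=load('top'); p=d['pixels'][:,:,::-1].copy(); s=load('side'); q=s['pixels'][:,:,::-1].copy()
# flange in top: work in warped metric plane z=80
c=p[190:230,135:175]; V=c.max(2); S=cv2.cvtColor(c,cv2.COLOR_BGR2HSV)[:,:,1]
m=((S<50)&(V>170)).astype(np.uint8)
n,l,st,_=cv2.connectedComponentsWithStats(m)
for i in range(1,n):
    if st[i,4]<60: continue
    ct=cv2.findContours((l==i).astype(np.uint8),0,1)[0][0].reshape(-1,2)+[135,190]
    w=np.array([onz(d,*u,80)[:2] for u in ct],np.float32); print('flange',st[i],cv2.minAreaRect(w))
m=((V<75)&(S<120)).astype(np.uint8); n,l,st,ce=cv2.connectedComponentsWithStats(m)
for i in range(1,n): 
    if st[i,4]>15:
        ct=cv2.findContours((l==i).astype(np.uint8),0,1)[0][0].reshape(-1,2)+[135,190]
        w=np.array([onz(d,*u,126)[:2] for u in ct],np.float32)
        print('blk',ce[i]+[135,190],st[i],onz(d,*(ce[i]+[135,190]),120),cv2.minAreaRect(w))
h=cv2.cvtColor(q,cv2.COLOR_BGR2HSV);
hq=(h[:,:,2]<55).astype(np.uint8)
n,l,st,ce=cv2.connectedComponentsWithStats(hq)
for i in range(1,n):
    if 15<st[i,4]<400 and st[i,0]>140 and st[i,0]<260 and 150<st[i,1]<270: print('side dark',ce[i],st[i])
for n,z in(('a',(402.,310,103)),): print(proj(d,z),proj(s,z))
def tri(a,b):
    o1,r1=ray(d,*a);o2,r2=ray(s,*b);A=np.c_[r1,-r2];t=np.linalg.lstsq(A,o2-o1,rcond=None)[0]
    return ((o1+t[0]*r1+o2+t[1]*r2)/2).round(1),np.linalg.norm(o1+t[0]*r1-o2-t[1]*r2).round(1)
# copper bowls in side
m=((h[:,:,0]<14)&(h[:,:,1]>120)&(h[:,:,2]>80)).astype(np.uint8)
n,l,st,ce=cv2.connectedComponentsWithStats(m)
for i in range(1,n):
    if 40<st[i,4]<700: print('cu side',ce[i].round(1),st[i])
print(tri((155.5,169.7),(138.5,242)),tri((353.1,205.2),(310,177.5)))
cv2.imwrite('pics/side1.png',cv2.resize(q[150:290,90:300],(800,533),interpolation=cv2.INTER_CUBIC))
```

```text
flange [  7   7  19  25 196] ((428.7085876464844, 348.486083984375), (71.03913879394531, 48.5047607421875), 15.592717170715332)
blk [163.83 207.85] [ 24   7  10  23 100] [430.2 295.7 120. ] ((430.73785400390625, 294.14935302734375), (71.8766098022461, 13.547638893127441), 16.344057083129883)
blk [148.76086957 208.42391304] [ 8 14 12 10 92] [428.5 342.8 120. ] ((427.8863525390625, 341.2938537597656), (29.02076530456543, 31.60601043701172), 15.333266258239746)
side dark [225.56 168.88] [224 163   4  13  50]
side dark [200.07407407 178.53703704] [198 172   5  14  54]
side dark [233.36 181.6 ] [225 179  18   6  25]
side dark [172.41269841 189.0952381 ] [169 183   7  14  63]
side dark [209.4047619  193.11904762] [199 189  22   9  42]
side dark [247.82591093 224.11740891] [202 198  90  53 247]
side dark [176.83333333 202.05555556] [173 200   9   5  18]
side dark [246.46153846 214.55384615] [234 208  26  14  65]
side dark [162.73684211 242.21052632] [156 233  15  20 228]
[160.6 217. ] [182.6 240.2]
cu side [469.4  33.2] [463  27  13  12  97]
cu side [502.1  35.9] [488  30  24  15 252]
cu side [464.8  45.7] [458  40  14  12 100]
cu side [499.6  51.2] [483  45  29  13 238]
cu side [456.8  57.8] [447  52  21  12 183]
cu side [497.3  64.1] [480  56  32  15 286]
cu side [432.7 123.6] [415 104  34  36 697]
cu side [309.4 176.8] [302 170  15  15 182]
cu side [138.3 241.8] [128 232  22  21 341]
(array([565.8, 355. ,  24.4]), np.float64(3.4)) (array([ 443. , -314.3,   20.6]), np.float64(1.7))
```

View pics/side1.png

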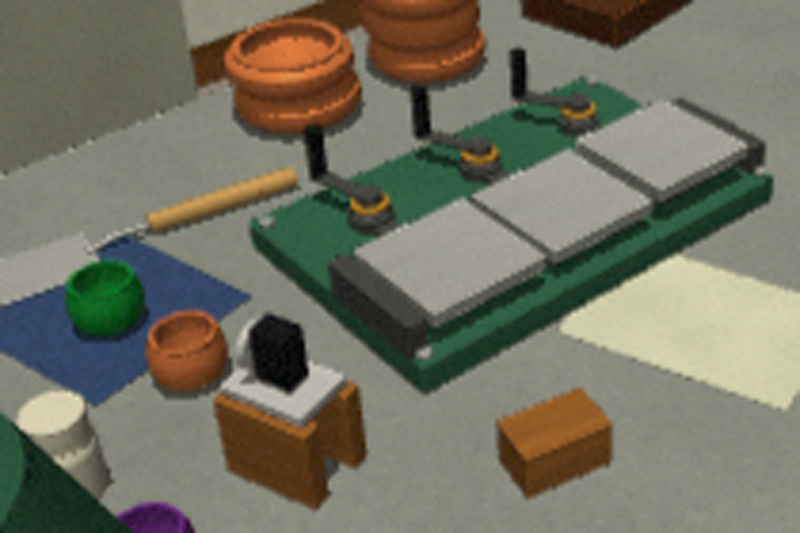

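The side view agrees: bowl at crop (187,350), probe on its rest at (280,360), handles at (315,150), (420,110) and (517,72). I move above the probe, estimated at about (428, 347) with yaw about 15.6°.

step_arm(
  targets=[
    [[0.5, 0.9, 0, 0, 0, 0, 1], [0.5, 0.9, 0, 0, 0, 0, 1], [0.5, 0.9, 0, 0, 0, 0, 1], [0.5, 0.9, 0, 0, 0, 0, 1], [0.5, 0.9, 0, 0, 0, 0, 1]],
  ],
)

```text
t: 0.72
ee_pos: [324.9, -365.7, 404.5]
orientation: [-3.1, -0.507, 0.0]
ft_force: [0.0, -0.1, 0.6]
width: 87.8
grasp_force: 0.0
```

step_arm(
  targets=[
    [[0.4, 0.9, 0, 0, 0, 0, 1], [0.4, 0.9, 0, 0, 0, 0, 1], [0.4, 0.9, 0, 0, 0, 0, 1], [0.4, 0.9, 0, 0, 0, 0, 1], [0.4, 0.9, 0, 0, 0, 0, 1]],
  ],
)

```text
t: 1.35
ee_pos: [424.8, -140.7, 404.6]
orientation: [-3.1, -0.508, 0.0]
ft_force: [0.6, -0.4, 0.7]
width: 87.7
grasp_force: 0.0
```

step_arm(
  targets=[
    [[0, 1, 0, 0, 0, 0, 1], [0, 1, 0, 0, 0, 0, 1], [0, 1, 0, 0, 0, 0, 1], [0, 1, 0, 0, 0, 0, 1], [0, 1, 0, 0, 0, 0, 1]],
  ],
)

```text
t: 1.98
ee_pos: [424.1, 109.3, 404.6]
orientation: [3.1, 0.508, 0.0]
ft_force: [1.2, -0.3, 0.3]
width: 87.7
grasp_force: 0.0
```

step_arm(
  targets=[
    [[0, 1, 0, 0, 0, -0.15, 1], [0, 1, 0, 0, 0, -0.15, 1], [0, 1, 0, 0, 0, -0.15, 1], [0, 1, 0, 0, 0, -0.15, 1], [0, 0.7, 0, 0, 0, -0.15, 1]],
  ],
)

```text
t: 2.6
ee_pos: [424.1, 344.7, 404.4]
orientation: [3.112, 0.428, -0.0]
ft_force: [0.4, -0.2, -0.5]
width: 88.0
grasp_force: 0.0
```

```bash
cat >> h.py <<'E'
def pose():
    o=readout.get_obs(); from scipy.spatial.transform import Rotation as Ro
    R=Ro.from_rotvec(o['orientation']).as_matrix(); import math
    print('t',round(o['t'],2),'tcp',o['ee_pos'].round(1),'yaw',round(math.degrees(math.atan2(R[1,0],R[0,0])),2),'tilt',R[:2,2].round(4),'F',o['ft_force'].round(2),'w',round(o['width'],1),'g',round(o['grasp_force'],1),'q',o['qpos'].round(2))
    return o
def tri(d,s,a,b):
    o1,r1=ray(d,*a);o2,r2=ray(s,*b);A=np.c_[r1,-r2];t=np.linalg.lstsq(A,o2-o1,rcond=None)[0]
    return ((o1+t[0]*r1+o2+t[1]*r2)/2).round(1),np.linalg.norm(o1+t[0]*r1-o2-t[1]*r2).round(1)
E
python3 - <<'E'
from h import *
pose()
d=load('top');s=load('side')
for a,b in(((209.8,139.5),(172.4,189.1)),((242.6,141.8),(200.1,178.5)),((276.9,144.3),(225.6,168.9)),((149,208.5),(162.7,242.2))): print(tri(d,s,a,b))
E
```

```text
t 2.6 tcp [424.1 344.7 404.4] yaw 15.66 tilt [-0.0003 -0.0001] F [ 0.35 -0.17 -0.52] w 88.0 g 0.0 q [0.66 0.31 1.8  0.   1.03 1.96]
(array([657.3, 163.2,  81.3]), np.float64(7.7))
(array([648.3,  55.2,  81.9]), np.float64(5.7))
(array([639.7, -56.4,  80.7]), np.float64(5.5))
(array([430.3, 349.3, 102.5]), np.float64(4.1))
```

step_arm(
  targets=[
    [[0.11, 0.06, -0.8, 0, 0, 0, 1], [0, 0, -0.8, 0, 0, 0, 1], [0, 0, -0.6, 0, 0, 0, 1], [0, 0, -0.4, 0, 0, 0, 1], [0, 0, -0.1, 0, 0, 0, 1]],
  ],
)

```text
t: 3.22
ee_pos: [429.5, 345.3, 268.2]
orientation: [3.111, 0.426, -0.004]
ft_force: [0.8, -0.0, 0.3]
width: 87.8
grasp_force: 0.0
```

step_arm(
  targets=[
    [[0, 0, 0, 0, 0, 0, 0.5], [0, 0, 0, 0, 0, 0, 0], [0, 0, 0, 0, 0, 0, 0], [0, 0, 0, 0, 0, 0, 0], [0, 0, 0, 0, 0, 0, 0]],
  ],
)

```text
t: 3.85
ee_pos: [430.0, 345.7, 269.9]
orientation: [-3.112, -0.427, -0.001]
ft_force: [0.6, -0.2, -0.6]
width: 41.3
grasp_force: 0.0
```

Run:
```python
from h import *
pose()
```

```text
t 3.85 tcp [430.  345.7 269.9] yaw 15.61 tilt [0.0004 0.0003] F [ 0.61 -0.2  -0.57] w 41.3 g 0.0 q [0.66 0.51 1.87 0.   0.76 1.95]
```

step_arm(
  targets=[
    [[0, 0.04, 0, 0, 0, 0, 0], [0, 0, 0, 0, 0, 0, 0], [0, 0, 0, 0, 0, 0, 0], [0, 0, 0, 0, 0, 0, 0], [0, 0, 0, 0, 0, 0, 0]],
  ],
)

```text
t: 4.47
ee_pos: [430.0, 347.8, 269.7]
orientation: [-3.112, -0.427, -0.0]
ft_force: [-0.5, 1.6, 1.3]
width: 21.9
grasp_force: 30.0
```

Run:
```python
from h import *
pose()
```

```text
t 4.47 tcp [430.  347.8 269.7] yaw 15.61 tilt [0.0002 0.0002] F [-0.49  1.56  1.25] w 21.9 g 30.0 q [0.66 0.51 1.87 0.   0.76 1.96]
```

step_arm(
  targets=[
    [[0, 0, 0.2, 0, 0, 0, 0], [0, 0, 0.6, 0, 0, 0, 0], [0, 0, 0.7, 0, 0, 0, 0], [0, 0, 0.6, 0, 0, 0, 0], [0, 0, 0, 0, 0, 0, 0]],
  ],
)

```text
t: 5.1
ee_pos: [430.4, 348.0, 377.2]
orientation: [-3.11, -0.426, -0.007]
ft_force: [0.7, 0.1, -2.3]
width: 21.6
grasp_force: 30.0
```

step_arm(
  targets=[
    [[0.2, -0.8, 0, 0, 0, 0, 0], [0.2, -0.8, 0, 0, 0, 0, 0], [0.2, -0.8, 0, 0, 0, 0, 0], [0.2, -0.8, 0, 0, 0, 0, 0], [0.26, -0.6, 0, 0, 0, 0, 0]],
  ],
)

```text
t: 5.72
ee_pos: [482.4, 155.9, 373.3]
orientation: [3.112, 0.426, -0.004]
ft_force: [0.4, -0.0, -0.9]
width: 21.8
grasp_force: 30.0
```

Run:
```python
from h import *
pose()
d=snap('top');s=snap('side')
q=s['pixels'][:,:,::-1];p=d['pixels'][:,:,::-1]
a=cv2.resize(q[130:230,150:260],(440,400),interpolation=cv2.INTER_CUBIC)
b=cv2.resize(p[150:240,180:270],(400,400),interpolation=cv2.INTER_CUBIC)
cv2.imwrite('pics/air.png',np.hstack([a,b[:, :360]]))
fs=[]
for i in range(6): 
    get_image('top'); fs.append(readout.get_obs()['ft_force'])
print(np.mean(fs,0),np.std(fs,0))
```

```text
t 5.72 tcp [482.4 155.9 373.3] yaw 15.58 tilt [-0.0027 -0.001 ] F [ 0.4  -0.03 -0.9 ] w 21.8 g 30.0 q [ 0.29  0.29  1.91 -0.    0.94  1.59]
[-0.41049488  0.2827207  -1.73166182] [0.52972963 0.41154987 0.76615505]
```

View pics/air.png

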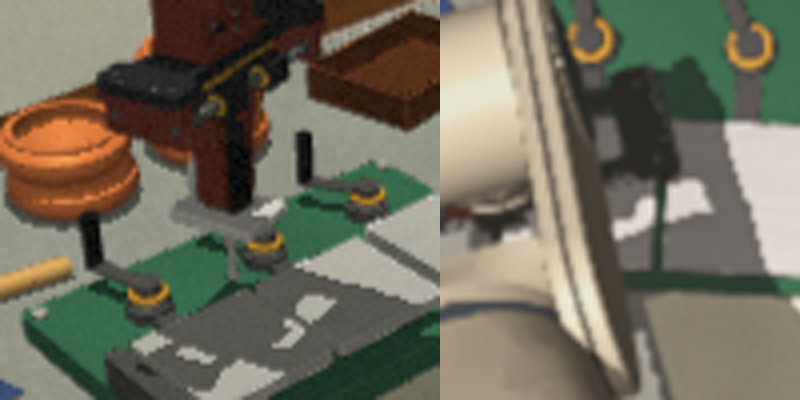

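The probe is held level and its stylus hangs over the left tile (side crop (233,265)). I go down in stages.

step_arm(
  targets=[
    [[0, 0, -0.5, 0, 0, 0, 0], [0, 0, -0.5, 0, 0, 0, 0], [0, 0, -0.12, 0, 0, 0, 0], [0, 0, 0, 0, 0, 0, 0], [0, 0, 0, 0, 0, 0, 0]],
  ],
)

```text
t: 6.75
ee_pos: [483.3, 158.0, 319.5]
orientation: [-3.112, -0.427, -0.002]
ft_force: [0.5, -0.6, -2.3]
width: 21.9
grasp_force: 30.0
```

```bash
cat >> h.py <<'E'
def fz(n=6):
    o=[]
    for i in range(n): get_image('top'); r=readout.get_obs(); o.append(np.r_[r['ft_force'],r['ee_pos']])
    print('mean F, tcp',np.mean(o,0).round(2),'t',round(r['t'],2))
E
python3 -c "
from h import *
fz()"
```

```text
mean F, tcp [ 3.7000e-01 -4.0000e-02 -1.6700e+00  4.8317e+02  1.5780e+02  3.1935e+02] t 7.05
```

step_arm(
  targets=[
    [[0, 0, -0.06, 0, 0, 0, 0], [0, 0, -0.04, 0, 0, 0, 0], [0, 0, 0, 0, 0, 0, 0], [0, 0, 0, 0, 0, 0, 0], [0, 0, 0, 0, 0, 0, 0]],
  ],
)

```text
t: 7.68
ee_pos: [483.0, 157.7, 313.7]
orientation: [3.112, 0.427, -0.0]
ft_force: [0.4, 0.6, -1.2]
width: 21.6
grasp_force: 30.0
```

```bash
python3 -c "
from h import *
fz()"
```

```text
mean F, tcp [ 1.3000e-01 -1.7000e-01 -8.5000e-01  4.8297e+02  1.5770e+02  3.1371e+02] t 7.97
```

step_arm(
  targets=[
    [[0, 0, -0.05, 0, 0, 0, 0], [0, 0, 0, 0, 0, 0, 0], [0, 0, 0, 0, 0, 0, 0], [0, 0, 0, 0, 0, 0, 0], [0, 0, 0, 0, 0, 0, 0]],
  ],
)

```text
t: 8.6
ee_pos: [483.0, 157.7, 311.2]
orientation: [-3.112, -0.427, -0.0]
ft_force: [0.5, 0.7, 0.2]
width: 22.0
grasp_force: 30.0
```

```bash
python3 -c "
from h import *
fz(10)"
```

```text
mean F, tcp [ 3.7000e-01 -1.1000e-01 -4.0000e-02  4.8299e+02  1.5771e+02  3.1120e+02] t 9.1
```

step_arm(
  targets=[
    [[0, 0, 0.6, 0, 0, 0, 0], [-0.06, -1, 0, 0, 0, 0, 0], [-0.06, -1, 0, 0, 0, 0, 0], [0, -0.4, 0, 0, 0, 0, 0], [0, 0, 0, 0, 0, 0, 0]],
  ],
)

```text
t: 9.72
ee_pos: [476.7, 36.6, 341.0]
orientation: [-3.113, -0.423, 0.001]
ft_force: [0.1, -0.3, -2.5]
width: 21.8
grasp_force: 30.0
```

step_arm(
  targets=[
    [[0, 0, -0.45, 0, 0, 0, 0], [0, 0, 0, 0, 0, 0, 0], [0, 0, 0, 0, 0, 0, 0], [0, 0, 0, 0, 0, 0, 0], [0, 0, 0, 0, 0, 0, 0]],
  ],
)

```text
t: 10.35
ee_pos: [477.1, 37.9, 319.1]
orientation: [3.112, 0.427, 0.001]
ft_force: [0.5, 0.0, -2.0]
width: 22.0
grasp_force: 30.0
```

```bash
python3 -c "
from h import *
fz()"
```

```text
mean F, tcp [ 2.8000e-01 -2.0000e-02 -1.9800e+00  4.7701e+02  3.7740e+01  3.1890e+02] t 10.65
```

step_arm(
  targets=[
    [[0, 0, -0.05, 0, 0, 0, 0], [0, 0, 0, 0, 0, 0, 0], [0, 0, 0, 0, 0, 0, 0], [0, 0, 0, 0, 0, 0, 0], [0, 0, 0, 0, 0, 0, 0]],
  ],
)

```text
t: 11.28
ee_pos: [477.0, 37.7, 316.2]
orientation: [3.112, 0.427, 0.0]
ft_force: [0.5, 0.4, -1.8]
width: 21.7
grasp_force: 30.0
```

```bash
python3 -c "
from h import *
fz()"
```

```text
mean F, tcp [ 1.8000e-01  2.9000e-01 -1.7300e+00  4.7698e+02  3.7700e+01  3.1620e+02] t 11.57
```

Still no contact at 316.2, so the middle tile is also low. I press 5 mm more.

step_arm(
  targets=[
    [[0, 0, -0.1, 0, 0, 0, 0], [0, 0, 0, 0, 0, 0, 0], [0, 0, 0, 0, 0, 0, 0], [0, 0, 0, 0, 0, 0, 0], [0, 0, 0, 0, 0, 0, 0]],
  ],
)

```text
t: 12.2
ee_pos: [477.0, 37.7, 311.2]
orientation: [3.112, 0.427, 0.0]
ft_force: [0.8, 0.1, -0.6]
width: 22.0
grasp_force: 30.0
```

```bash
python3 -c "
from h import *
fz(10)"
```

```text
mean F, tcp [2.7000e-01 5.0000e-02 1.0000e-02 4.7700e+02 3.7710e+01 3.1122e+02] t 12.7
```

step_arm(
  targets=[
    [[0, 0, 0.6, 0, 0, 0, 0], [-0.06, -1, 0, 0, 0, 0, 0], [-0.05, -1, 0, 0, 0, 0, 0], [0, -0.4, 0, 0, 0, 0, 0], [0, 0, 0, 0, 0, 0, 0]],
  ],
)

```text
t: 13.32
ee_pos: [471.2, -83.4, 341.0]
orientation: [-3.113, -0.422, 0.001]
ft_force: [-0.0, -0.2, -1.9]
width: 21.6
grasp_force: 30.0
```

step_arm(
  targets=[
    [[0, 0, -0.45, 0, 0, 0, 0], [0, 0, 0, 0, 0, 0, 0], [0, 0, 0, 0, 0, 0, 0], [0, 0, 0, 0, 0, 0, 0], [0, 0, 0, 0, 0, 0, 0]],
  ],
)

```text
t: 13.95
ee_pos: [471.6, -82.1, 319.1]
orientation: [3.112, 0.427, 0.001]
ft_force: [-0.3, -0.4, -0.3]
width: 22.1
grasp_force: 30.0
```

```bash
python3 -c "
from h import *
fz(10)"
```

```text
mean F, tcp [ 4.3000e-01  4.8000e-01 -4.8000e-01  4.7161e+02 -8.2300e+01  3.1888e+02] t 14.45
```

The right tile is proud by about 6.6 mm: contact was near 321.6, against 315 on the others. I press a little more so the touch counts, then return the probe to its rest by reversing the accumulated moves.

step_arm(
  targets=[
    [[0, 0, -0.04, 0, 0, 0, 0], [0, 0, 0, 0, 0, 0, 0], [0, 0, 0, 0, 0, 0, 0], [0, 0, 0, 0, 0, 0, 0], [0, 0, 0, 0, 0, 0, 0]],
  ],
)

```text
t: 15.08
ee_pos: [471.5, -82.3, 316.7]
orientation: [3.112, 0.427, 0.0]
ft_force: [1.1, 0.4, 1.1]
width: 21.9
grasp_force: 30.0
```

```bash
python3 -c "
from h import *
fz(10)"
```

```text
mean F, tcp [ 1.0300e+00  6.7000e-01  2.9000e-01  4.7152e+02 -8.2320e+01  3.1672e+02] t 15.57
```

step_arm(
  targets=[
    [[0, 0, 0.6, 0, 0, 0, 0], [0, 0, 0.6, 0, 0, 0, 0], [-0.09, 0.95, 0, 0, 0, 0, 0], [-0.09, 0.95, 0, 0, 0, 0, 0], [-0.09, 0.95, 0, 0, 0, 0, 0]],
  ],
)

```text
t: 16.2
ee_pos: [457.2, 61.3, 376.4]
orientation: [3.113, 0.426, -0.002]
ft_force: [0.1, 0.2, -2.5]
width: 21.7
grasp_force: 30.0
```

step_arm(
  targets=[
    [[-0.09, 0.95, 0, 0, 0, 0, 0], [-0.09, 0.95, 0, 0, 0, 0, 0], [-0.09, 0.95, 0, 0, 0, 0, 0], [-0.09, 0.95, 0, 0, 0, 0, 0], [-0.09, 0.95, 0, 0, 0, 0, 0]],
  ],
)

```text
t: 16.82
ee_pos: [434.7, 299.0, 376.2]
orientation: [3.112, 0.427, -0.002]
ft_force: [1.0, -0.3, -1.5]
width: 22.2
grasp_force: 30.0
```

step_arm(
  targets=[
    [[-0.11, 1, 0, 0, 0, 0, 0], [0, 0, 0, 0, 0, 0, 0], [0, 0, 0, 0, 0, 0, 0], [0, 0, 0, 0, 0, 0, 0], [0, 0, -0.4, 0, 0, 0, 0]],
  ],
)

```text
t: 17.45
ee_pos: [430.7, 346.8, 357.8]
orientation: [-3.111, -0.424, -0.004]
ft_force: [0.1, 0.4, -1.9]
width: 22.0
grasp_force: 30.0
```

```bash
python3 -c "
from h import *
pose()"
```

```text
t 17.45 tcp [430.7 346.8 357.8] yaw 15.51 tilt [0.0024 0.0017] F [ 0.11  0.37 -1.89] w 22.0 g 30.0 q [ 0.66  0.38  1.83 -0.    0.93  1.96]
```

step_arm(
  targets=[
    [[0, 0, -0.6, 0, 0, 0, 0], [0, 0, -0.6, 0, 0, 0, 0], [0, 0, -0.3, 0, 0, 0, 0], [0, 0, -0.15, 0, 0, 0, 0], [0, 0, -0.05, 0, 0, 0, 0]],
  ],
)

```text
t: 18.08
ee_pos: [430.3, 347.6, 271.9]
orientation: [-3.112, -0.426, -0.001]
ft_force: [0.7, -0.4, -2.0]
width: 21.8
grasp_force: 30.0
```

step_arm(
  targets=[
    [[0, 0, -0.03, 0, 0, 0, 0], [0, 0, 0, 0, 0, 0, 0], [0, 0, 0, 0, 0, 0, 0], [0, 0, 0, 0, 0, 0, 0], [0, 0, 0, 0, 0, 0, 0]],
  ],
)

```text
t: 18.7
ee_pos: [430.0, 347.7, 270.3]
orientation: [-3.112, -0.427, -0.0]
ft_force: [0.1, -0.6, -0.8]
width: 21.8
grasp_force: 30.0
```

```bash
python3 -c "
from h import *
fz()"
```

```text
mean F, tcp [ 8.0000e-02  1.2000e-01 -1.6300e+00  4.2996e+02  3.4771e+02  2.7019e+02] t 19.0
```

step_arm(
  targets=[
    [[0, 0, -0.01, 0, 0, 0, 0], [0, 0, 0, 0, 0, 0, 0.5], [0, 0, 0, 0, 0, 0, 0.7], [0, 0, 0, 0, 0, 0, 1], [0, 0, 0, 0, 0, 0, 1]],
  ],
)

```text
t: 19.62
ee_pos: [430.0, 347.7, 269.7]
orientation: [-3.112, -0.427, -0.0]
ft_force: [0.5, -0.0, -0.2]
width: 58.1
grasp_force: 0.0
```

step_arm(
  targets=[
    [[0, 0, 0.2, 0, 0, 0, 1], [0, 0, 0.6, 0, 0, 0, 1], [0, 0, 0.7, 0, 0, 0, 1], [0, 0, 0.7, 0, 0, 0, 1], [0, 0, 0.4, 0, 0, 0, 1]],
  ],
)

```text
t: 20.25
ee_pos: [430.1, 347.8, 402.4]
orientation: [-3.111, -0.426, -0.004]
ft_force: [-0.2, -0.5, 0.2]
width: 87.8
grasp_force: 0.0
```

Run:
```python
from h import *
pose()
s=snap('side')
cv2.imwrite('pics/side2.png',cv2.resize(s['pixels'][150:290,90:300,::-1],(600,400),interpolation=cv2.INTER_CUBIC))
```

```text
t 20.25 tcp [430.1 347.8 402.4] yaw 15.61 tilt [0.0025 0.0019] F [-0.17 -0.49  0.23] w 87.8 g 0.0 q [0.66 0.32 1.79 0.   1.03 1.96]
```

View pics/side2.png

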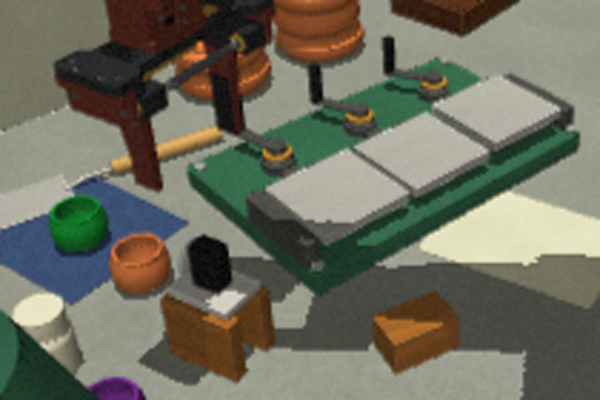

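The probe is seated again on its rest at (205,290). I go to the right crank's handle, which I estimate at (640,-56) with axis (586.5,-87).

step_arm(
  targets=[
    [[0.47, -0.9, 0, 0, 0, 0.4, 0.6], [0.47, -0.9, 0, 0, 0, 0.4, 0.6], [0.47, -0.9, 0, 0, 0, 0.4, 0.6], [0.47, -0.9, 0, 0, 0, 0.4, 0.6], [0.47, -0.9, 0, 0, 0, 0.4, 0.6]],
  ],
)

```text
t: 20.92
ee_pos: [547.9, 121.1, 399.7]
orientation: [-3.075, -0.644, -0.0]
ft_force: [-0.0, 0.7, 1.0]
width: 53.0
grasp_force: 0.0
```

step_arm(
  targets=[
    [[0.47, -0.9, 0, 0, 0, 0.4, 0.6], [0.47, -0.9, 0, 0, 0, 0.4, 0.6], [0.47, -0.9, 0, 0, 0, 0.4, 0.6], [0.43, -0.9, 0, 0, 0, 0.4, 0.6], [0, 0, 0, 0, 0, 0, 0.6]],
  ],
)

```text
t: 21.55
ee_pos: [640.3, -60.2, 399.3]
orientation: [3.035, 0.808, 0.001]
ft_force: [0.1, 0.1, -0.1]
width: 52.5
grasp_force: 0.0
```

step_arm(
  targets=[
    [[0, 0, -0.7, 0, 0, 0, 0.6], [0, 0, -0.7, 0, 0, 0, 0.6], [0, 0, -0.5, 0, 0, 0, 0.6], [0, 0, -0.1, 0, 0, 0, 0.6], [0, 0, 0, 0, 0, 0, 0.6]],
  ],
)

```text
t: 22.18
ee_pos: [639.5, -56.7, 300.0]
orientation: [-3.034, -0.814, -0.0]
ft_force: [0.3, -0.1, 0.0]
width: 52.9
grasp_force: 0.0
```

Run:
```python
from h import *
o=pose()
s=snap('side');d=snap('top')
a=cv2.resize(s['pixels'][120:220,170:290,::-1],(480,400),interpolation=cv2.INTER_CUBIC)
b=cv2.resize(d['pixels'][110:200,240:312,::-1],(320,400),interpolation=cv2.INTER_CUBIC)
cv2.imwrite('pics/h1.png',np.hstack([a,b]))
for n in ((639.7,-56.4,105),(o['ee_pos']-[0,0,182])): print(proj(s,n),proj(d,n))
```

```text
t 22.18 tcp [639.5 -56.7 300. ] yaw 30.04 tilt [-0.      0.0001] F [ 0.25 -0.14  0.  ] w 52.9 g 0.0 q [-0.11  0.57  1.66  0.    0.91  0.94]
[226.1 163.1] [276.6 142. ]
[226.1 159.9] [276.8 141.1]
```

View pics/h1.png

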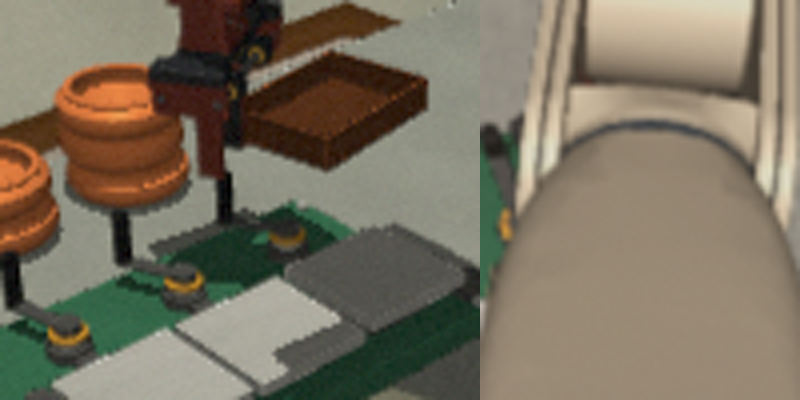

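The handle's top (crop (224,180)) lies between the fingers. I go down and cage it.

step_arm(
  targets=[
    [[0, 0, -0.5, 0, 0, 0, 0.6], [0, 0, -0.4, 0, 0, 0, 0.6], [0, 0, -0.16, 0, 0, 0, 0.6], [0, 0, 0, 0, 0, 0, 0.6], [0, 0, 0, 0, 0, 0, 0.35]],
  ],
)

```text
t: 22.9
ee_pos: [639.8, -57.4, 247.3]
orientation: [3.034, 0.813, 0.002]
ft_force: [-1.1, -0.1, 0.4]
width: 46.1
grasp_force: 0.0
```

step_arm(
  targets=[
    [[0, 0, 0, 0, 0, 0, 0.3], [0, 0, 0, 0, 0, 0, 0.25], [0, 0, 0, 0, 0, 0, 0.2], [0, 0, 0, 0, 0, 0, 0.2], [0, 0, 0, 0, 0, 0, 0.2]],
  ],
)

```text
t: 23.52
ee_pos: [639.6, -57.4, 246.8]
orientation: [3.034, 0.813, 0.001]
ft_force: [0.1, -0.4, 0.6]
width: 17.7
grasp_force: 0.4
```

Run:
```python
from h import *
pose(); fz()
import math
# arc plan: rotate -4deg per row, from current handle about axis
A=np.array([586.5,-87.2]);r=60;th=math.radians(30)
for k in range(0,120,8): 
    t=th-math.radians(k); print(k,(A+r*np.array([math.cos(t),math.sin(t)])).round(1), 'step/4deg u',(np.array([math.cos(t-.0698)-math.cos(t),math.sin(t-.0698)-math.sin(t)])*r/50).round(3))
```

```text
t 23.52 tcp [639.6 -57.4 246.8] yaw 30.01 tilt [ 0.0004 -0.0001] F [ 0.14 -0.41  0.64] w 17.7 g 0.4 q [-0.11  0.65  1.67 -0.    0.82  0.94]
mean F, tcp [ 6.1000e-01 -1.0300e+00  6.4000e-01  6.3958e+02 -5.7370e+01  2.4677e+02] t 23.82
0 [638.5 -57.2] step/4deg u [ 0.039 -0.074]
8 [642.1 -64.7] step/4deg u [ 0.029 -0.079]
16 [644.7 -72.7] step/4deg u [ 0.017 -0.082]
24 [646.2 -80.9] step/4deg u [ 0.006 -0.084]
32 [646.5 -89.3] step/4deg u [-0.006 -0.084]
40 [645.6 -97.6] step/4deg u [-0.017 -0.082]
48 [ 643.6 -105.7] step/4deg u [-0.029 -0.079]
56 [ 640.4 -113.5] step/4deg u [-0.039 -0.074]
64 [ 636.2 -120.8] step/4deg u [-0.049 -0.068]
72 [ 631.1 -127.3] step/4deg u [-0.058 -0.06 ]
80 [ 625.1 -133.2] step/4deg u [-0.066 -0.052]
88 [ 618.3 -138.1] step/4deg u [-0.073 -0.042]
96 [ 610.9 -142. ] step/4deg u [-0.078 -0.031]
104 [ 603.  -144.9] step/4deg u [-0.081 -0.02 ]
112 [ 594.9 -146.6] step/4deg u [-0.083 -0.009]
```

step_arm(
  targets=[
    [[0.04, -0.07, 0, 0, 0, -1, 0.2], [0.03, -0.08, 0, 0, 0, -1, 0.2], [0.03, -0.08, 0, 0, 0, -1, 0.2], [0.02, -0.08, 0, 0, 0, -1, 0.2], [0.02, -0.08, 0, 0, 0, -1, 0.2]],
  ],
)

```text
t: 24.45
ee_pos: [646.4, -76.5, 246.5]
orientation: [-3.129, -0.27, 0.001]
ft_force: [-0.6, 1.3, 1.2]
width: 17.3
grasp_force: 0.6
```

step_arm(
  targets=[
    [[0.01, -0.08, 0, 0, 0, -1, 0.2], [0, -0.09, 0, 0, 0, -1, 0.2], [0, -0.08, 0, 0, 0, -1, 0.2], [0, -0.09, 0, 0, 0, -1, 0.2], [-0.02, -0.08, 0, 0, 0, -1, 0.2]],
  ],
)

```text
t: 25.08
ee_pos: [646.0, -97.6, 246.6]
orientation: [-3.129, 0.277, -0.0]
ft_force: [1.2, 1.4, 0.2]
width: 17.5
grasp_force: 0.7
```

```bash
cat >> h.py <<'E'
def crank():
    import math
    pose(); o=[]
    for i in range(6): get_image('top'); r=readout.get_obs(); o.append(np.r_[r['ft_force'],r['ee_pos']])
    o=np.mean(o,0); v=o[3:5]-[586.5,-87.2]; th=math.atan2(v[1],v[0]); R=np.hypot(*v)
    print('angle',round(math.degrees(th),1),'R',R.round(1),'Fout(tang cw)',round(-(o[0]*math.sin(th)-o[1]*math.cos(th)),2),'Frad',round(o[0]*math.cos(th)+o[1]*math.sin(th),2))
E
python3 -c "
from h import *
crank()"
```

```text
t 25.07 tcp [646.  -97.6 246.6] yaw -10.13 tilt [0.0002 0.0006] F [1.2  1.42 0.22] w 17.5 g 0.7 q [-0.17  0.66  1.65  0.    0.84  1.58]
angle -10.1 R 60.3 Fout(tang cw) -0.02 Frad -0.01
```

step_arm(
  targets=[
    [[-0.02, -0.08, 0, 0, 0, -1, 0.2], [-0.03, -0.08, 0, 0, 0, -1, 0.2], [-0.03, -0.08, 0, 0, 0, -1, 0.2], [-0.04, -0.08, 0, 0, 0, -1, 0.2], [-0.04, -0.07, 0, 0, 0, -1, 0.2]],
  ],
)

```text
t: 26.0
ee_pos: [638.2, -117.1, 246.8]
orientation: [-3.034, 0.815, -0.001]
ft_force: [0.9, 1.3, 0.0]
width: 17.5
grasp_force: 0.7
```

```bash
python3 -c "
from h import *
crank()"
```

```text
t 26.0 tcp [ 638.2 -117.1  246.8] yaw -30.07 tilt [0.0007 0.0001] F [0.92 1.33 0.04] w 17.5 g 0.7 q [-0.2   0.66  1.66  0.    0.83  1.9 ]
angle -30.3 R 59.6 Fout(tang cw) 0.12 Frad -0.14
```

step_arm(
  targets=[
    [[-0.05, -0.07, 0, 0, 0, -1, 0.2], [-0.05, -0.06, 0, 0, 0, -1, 0.2], [-0.06, -0.06, 0, 0, 0, -1, 0.2], [0, 0, 0, 0, 0, 0, 0.2], [0, 0, 0, 0, 0, 0, 0.2]],
  ],
)

```text
t: 26.92
ee_pos: [630.0, -126.7, 246.6]
orientation: [2.934, -1.123, -0.001]
ft_force: [-0.1, 0.5, -0.0]
width: 17.7
grasp_force: 0.0
```

```bash
python3 -c "
from h import *
crank()"
```

```text
t 26.93 tcp [ 630.  -126.7  246.6] yaw -41.89 tilt [-0.0003  0.    ] F [-0.08  0.53 -0.  ] w 17.7 g 0.0 q [-0.22  0.65  1.67 -0.    0.82  2.08]
angle -42.3 R 58.7 Fout(tang cw) -0.08 Frad 0.37
```

step_arm(
  targets=[
    [[-0.05, -0.07, 0, 0, 0, -1, 0.2], [-0.05, -0.06, 0, 0, 0, -1, 0.2], [0, 0, 0, 0, 0, 0, 0.2], [0, 0, 0, 0, 0, 0, 0.2], [0, 0, 0, 0, 0, 0, 0.2]],
  ],
)

```text
t: 27.85
ee_pos: [625.0, -133.2, 246.7]
orientation: [2.848, -1.326, 0.0]
ft_force: [-0.3, 0.9, 0.6]
width: 17.7
grasp_force: 0.0
```

```bash
python3 -c "
from h import *
crank()"
```

```text
t 27.85 tcp [ 625.  -133.2  246.7] yaw -49.94 tilt [ 0. -0.] F [-0.34  0.86  0.61] w 17.7 g 0.0 q [-0.23  0.64  1.68 -0.    0.82  2.21]
angle -50.1 R 60.0 Fout(tang cw) -0.66 Frad -0.25
```

step_arm(
  targets=[
    [[-0.06, -0.05, 0, 0, 0, -1, 0.2], [0, 0, 0, 0, 0, 0, 0.2], [0, 0, 0, 0, 0, 0, 0.2], [0, 0, 0, 0, 0, 0, 0.2], [0, 0, 0, 0, 0, 0, 0.2]],
  ],
)

```text
t: 28.78
ee_pos: [622.0, -135.7, 246.7]
orientation: [-2.799, 1.425, -0.0]
ft_force: [0.8, 1.5, -0.2]
width: 17.3
grasp_force: 0.8
```

```bash
python3 -c "
from h import *
crank()"
```

```text
t 28.77 tcp [ 622.  -135.7  246.7] yaw -53.97 tilt [0.0001 0.0001] F [ 0.79  1.54 -0.2 ] w 17.3 g 0.8 q [-0.23  0.64  1.69  0.    0.81  2.28]
angle -53.8 R 60.1 Fout(tang cw) 1.72 Frad -0.98
```

step_arm(
  targets=[
    [[-0.07, -0.05, 0, 0, 0, -1, 0.2], [0, 0, 0, 0, 0, 0, 0.2], [0, 0, 0, 0, 0, 0, 0.2], [0, 0, 0, 0, 0, 0, 0.2], [0, 0, 0, 0, 0, 0, 0.2]],
  ],
)

```text
t: 29.7
ee_pos: [618.8, -137.8, 246.8]
orientation: [-2.747, 1.522, -0.001]
ft_force: [2.2, 5.0, -1.4]
width: 17.6
grasp_force: 2.5
```

```bash
python3 -c "
from h import *
crank()"
```

```text
t 29.7 tcp [ 618.8 -137.8  246.8] yaw -57.99 tilt [0.001  0.0007] F [ 2.2   5.   -1.35] w 17.6 g 2.5 q [-0.24  0.64  1.69  0.    0.81  2.34]
angle -57.4 R 60.0 Fout(tang cw) 4.96 Frad -2.27
```

step_arm(
  targets=[
    [[-0.07, -0.04, 0, 0, 0, -1, 0.2], [0, 0, 0, 0, 0, 0, 0.2], [0, 0, 0, 0, 0, 0, 0.2], [0, 0, 0, 0, 0, 0, 0.2], [0, 0, 0, 0, 0, 0, 0.2]],
  ],
)

```text
t: 30.62
ee_pos: [615.7, -139.4, 246.8]
orientation: [-2.691, 1.617, -0.002]
ft_force: [3.9, 7.5, -2.1]
width: 17.6
grasp_force: 3.8
```

```bash
python3 -c "
from h import *
crank()"
```

```text
t 30.62 tcp [ 615.7 -139.4  246.8] yaw -62.0 tilt [0.002  0.0011] F [ 3.91  7.45 -2.07] w 17.6 g 3.8 q [-0.24  0.64  1.7   0.    0.81  2.41]
angle -60.8 R 59.9 Fout(tang cw) 7.5 Frad -3.87
```

step_arm(
  targets=[
    [[-0.05, -0.02, 0, 0, 0, -0.5, 0.2], [0, 0, 0, 0, 0, 0, 0.2], [0, 0, 0, 0, 0, 0, 0.2], [0, 0, 0, 0, 0, 0, 0.2], [0, 0, 0, 0, 0, 0, 0.2]],
  ],
)

```text
t: 31.55
ee_pos: [613.6, -140.4, 246.9]
orientation: [-2.662, 1.663, -0.004]
ft_force: [6.1, 8.7, -2.7]
width: 17.6
grasp_force: 4.6
```

```bash
python3 -c "
from h import *
crank()"
```

```text
t 31.55 tcp [ 613.6 -140.4  246.9] yaw -64.0 tilt [0.0033 0.0011] F [ 6.08  8.69 -2.72] w 17.6 g 4.6 q [-0.24  0.63  1.7   0.    0.8   2.44]
angle -63.0 R 59.7 Fout(tang cw) 9.34 Frad -4.1
```

step_arm(
  targets=[
    [[-0.05, -0.02, 0, 0, 0, 0, 0.2], [0, 0, 0, 0, 0, 0, 0.2], [0, 0, 0, 0, 0, 0, 0.2], [0, 0, 0, 0, 0, 0, 0.2], [0, 0, 0, 0, 0, 0, 0.2]],
  ],
)

```text
t: 32.48
ee_pos: [611.1, -141.7, 247.0]
orientation: [-2.662, 1.663, -0.004]
ft_force: [6.2, 6.3, -2.3]
width: 17.8
grasp_force: 4.1
```

```bash
python3 -c "
from h import *
crank()"
```

```text
t 32.48 tcp [ 611.1 -141.7  247. ] yaw -64.0 tilt [0.0035 0.0005] F [ 6.2   6.34 -2.26] w 17.8 g 4.1 q [-0.25  0.63  1.71  0.    0.8   2.44]
angle -65.7 R 59.8 Fout(tang cw) 8.21 Frad -2.86
```

step_arm(
  targets=[
    [[-0.08, -0.03, 0, 0, 0, 0, 0.2], [0, 0, 0, 0, 0, 0, 0.2], [-0.05, -0.02, 0, 0, 0, 0, 0.2], [0, 0, 0, 0, 0, 0, 0.2], [0, 0, 0, 0, 0, 0, 0.2]],
  ],
)

```text
t: 33.4
ee_pos: [603.4, -144.9, 246.6]
orientation: [2.664, -1.665, -0.0]
ft_force: [-0.0, -0.8, 1.2]
width: 17.6
grasp_force: 0.0
```

```bash
python3 -c "
from h import *
crank()"
```

```text
t 33.4 tcp [ 603.4 -144.9  246.6] yaw -64.0 tilt [-0.0001 -0.    ] F [-0.03 -0.8   1.23] w 17.6 g 0.0 q [-0.25  0.62  1.72 -0.    0.79  2.43]
angle -73.6 R 60.1 Fout(tang cw) 0.01 Frad 0.16
```

step_arm(
  targets=[
    [[-0.05, -0.02, 0, 0, 0, 0, 0.2], [0, 0, 0, 0, 0, 0, 0.2], [0, 0, 0, 0, 0, 0, 0.2], [0, 0, 0, 0, 0, 0, 0.2], [0, 0, 0, 0, 0, 0, 0.2]],
  ],
)

```text
t: 34.33
ee_pos: [600.9, -145.8, 246.7]
orientation: [2.664, -1.665, -0.0]
ft_force: [-0.0, -0.9, 0.1]
width: 17.4
grasp_force: 0.0
```

```bash
python3 -c "
from h import *
crank()"
```

```text
t 34.33 tcp [ 600.9 -145.8  246.7] yaw -63.99 tilt [-0.0001  0.    ] F [-0.01 -0.91  0.12] w 17.4 g 0.0 q [-0.26  0.62  1.73  0.    0.79  2.43]
angle -76.2 R 60.3 Fout(tang cw) -0.26 Frad 0.01
```

The force peaked at −63° to −65° and then dropped to zero. The handle is at −76°, so slip is about 0.3–0.37: past the first click and well short of the second. I release, lift, turn the gripper and take a fresh look at the bowls.

step_arm(
  targets=[
    [[0, 0, 0, 0, 0, 0, 0.4], [0, 0, 0, 0, 0, 0, 0.5], [0, 0, 0.6, 0, 0, 0, 0.5], [0, 0, 0.9, 0, 0, 0, 0.5], [0, 0, 1, 0, 0, 0, 0.5]],
  ],
)

```text
t: 35.25
ee_pos: [600.7, -145.7, 372.4]
orientation: [2.664, -1.664, -0.002]
ft_force: [0.6, -0.8, -1.2]
width: 43.9
grasp_force: 0.0
```

step_arm(
  targets=[
    [[-0.4, -0.4, 0.4, 0, 0, 1, 1], [-0.5, -0.5, 0.1, 0, 0, 1, 1], [-0.5, -0.5, 0, 0, 0, 1, 1], [-0.5, -0.5, 0, 0, 0, 1, 1], [-0.5, -0.5, 0, 0, 0, 1, 1]],
  ],
)

```text
t: 35.88
ee_pos: [480.0, -266.5, 396.8]
orientation: [2.914, -1.173, 0.0]
ft_force: [-0.0, -0.2, 0.4]
width: 87.0
grasp_force: 0.0
```

step_arm(
  targets=[
    [[-0.15, -0.2, 0, 0, 0, 1, 1], [-0.15, -0.2, 0, 0, 0, 1, 1], [-0.15, -0.2, 0, 0, 0, 1, 1], [-0.15, -0.2, 0, 0, 0, 1, 1], [-0.15, -0.2, 0, 0, 0, 1, 1]],
  ],
)

```text
t: 36.5
ee_pos: [443.1, -316.1, 396.7]
orientation: [-3.074, 0.649, -0.0]
ft_force: [0.8, -0.1, -0.2]
width: 87.7
grasp_force: 0.0
```

step_arm(
  targets=[
    [[0, 0, 0, 0, 0, 1, 1], [0, 0, 0, 0, 0, 1, 1], [0, 0, 0, 0, 0, 1, 1], [0, 0, 0, 0, 0, 1, 1], [0, 0, 0, 0, 0, 1, 1]],
  ],
)

```text
t: 37.12
ee_pos: [443.4, -315.8, 396.7]
orientation: [3.14, -0.106, 0.0]
ft_force: [0.7, -0.1, -0.2]
width: 88.0
grasp_force: 0.0
```

Run:
```python
from h import *
o=pose()
s=snap('side');d=snap('top')
cv2.imwrite('pics/side3.png',cv2.resize(s['pixels'][130:,:400,::-1],(800,508),interpolation=cv2.INTER_CUBIC))
for n,x in(('top',d),('side',s)):
    h=cv2.cvtColor(x['pixels'],cv2.COLOR_RGB2HSV); m=((h[:,:,0]<14)&(h[:,:,1]>120)&(h[:,:,2]>80)).astype(np.uint8)
    k,l,st,ce=cv2.connectedComponentsWithStats(m)
    for i in range(1,k):
        if 60<st[i,4]<450 and st[i,0]<440 and st[i,1]>130: print(n,ce[i].round(1),st[i],onz(x,*ce[i],24))
```

```text
t 37.12 tcp [ 443.4 -315.8  396.7] yaw -3.86 tilt [ 0. -0.] F [ 0.66 -0.09 -0.16] w 88.0 g 0.0 q [-0.64  0.32  1.82  0.    1.01  1.  ]
top [155.5 169.7] [147 162  18  17 228] [564.7 353.6  24. ]
top [194.1 248.8] [183 241  23  17 291] [297.4 218.   24. ]
side [250.4 146.3] [237 140  25  14 130] [ 800.7 -346.    24. ]
side [309.6 176.7] [302 170  16  15 182] [ 445.  -312.4   24. ]
side [138.3 241.8] [128 232  22  21 345] [569.1 355.6  24. ]
```

View pics/side3.png

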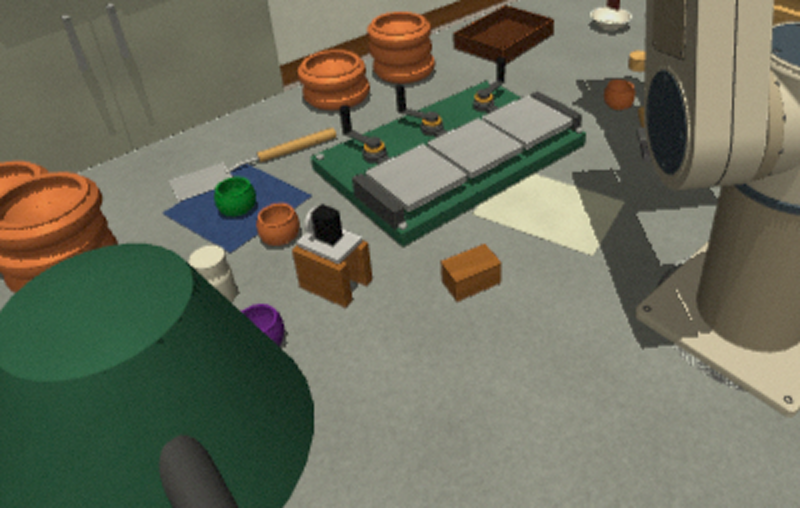

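The side view shows the right tile level with the others and the right crank's handle swung over at (500,70). The copper bowls at (619,95) and (277,224) have not moved. I grasp the right bowl.

step_arm(
  targets=[
    [[0, 0.04, -0.9, 0, 0, 0, 1], [0, 0, -1, 0, 0, 0, 1], [0, 0, -1, 0, 0, 0, 1], [0, 0, -0.8, 0, 0, 0, 1], [0, 0, -0.46, 0, 0, 0, 1]],
  ],
)

```text
t: 37.85
ee_pos: [443.0, -313.4, 186.6]
orientation: [-3.138, 0.112, 0.003]
ft_force: [0.3, 0.8, 0.6]
width: 87.8
grasp_force: 0.0
```

step_arm(
  targets=[
    [[0, 0, 0, 0, 0, 0, 0.7], [0, 0, 0, 0, 0, 0, 0.4], [0, 0, 0, 0, 0, 0, 0.4], [0, 0, 0, 0, 0, 0, 0.4], [0, 0, 0, 0, 0, 0, 0.4]],
  ],
)

```text
t: 38.48
ee_pos: [443.9, -314.1, 189.9]
orientation: [3.138, -0.11, 0.003]
ft_force: [-0.7, 0.6, 6.9]
width: 58.6
grasp_force: 30.0
```

```bash
python3 -c "
from h import *
pose()"
```

```text
t 38.48 tcp [ 443.9 -314.1  189.9] yaw -4.0 tilt [ 0.0017 -0.0012] F [-0.65  0.65  6.86] w 58.6 g 30.0 q [-0.64  0.64  1.91  0.    0.59  1.  ]
```

step_arm(
  targets=[
    [[0, 0, 0, 0, 0, 0, 0.8], [0, 0, 0, 0, 0, 0, 0.8], [0, 0, -0.1, 0, 0, 0, 0.8], [0, 0, 0, 0, 0, 0, 0.4], [0, 0, 0, 0, 0, 0, 0.4]],
  ],
)

```text
t: 39.1
ee_pos: [443.4, -313.7, 183.4]
orientation: [-3.139, 0.109, 0.001]
ft_force: [0.2, 0.2, -1.9]
width: 58.4
grasp_force: 30.0
```

step_arm(
  targets=[
    [[0, 0, 0, 0, 0, 0, 0.4], [0, 0, 0, 0, 0, 0, 0.4], [0, 0, 0, 0, 0, 0, 0.4], [0, 0, 0, 0, 0, 0, 0.4], [0, 0, 0, 0, 0, 0, 0.4]],
  ],
)

```text
t: 39.72
ee_pos: [443.5, -313.8, 183.7]
orientation: [3.14, -0.109, 0.0]
ft_force: [-1.2, 0.8, -0.7]
width: 58.7
grasp_force: 30.0
```

```bash
python3 -c "
from h import *
pose()"
```

```text
t 39.73 tcp [ 443.5 -313.8  183.7] yaw -3.99 tilt [ 0. -0.] F [-1.18  0.82 -0.71] w 58.7 g 30.0 q [-0.64  0.65  1.91  0.    0.58  1.  ]
```

step_arm(
  targets=[
    [[0, 0, 0.3, 0, 0, 0, 0.4], [0, 0, 0.7, 0, 0, 0, 0.4], [0, 0, 0.8, 0, 0, 0, 0.4], [0, 0, 0.6, 0, 0, 0, 0.4], [0, 0, 0, 0, 0, 0, 0.4]],
  ],
)

```text
t: 40.35
ee_pos: [444.1, -314.3, 306.7]
orientation: [3.136, -0.109, 0.008]
ft_force: [0.1, 0.8, -2.2]
width: 58.4
grasp_force: 30.0
```

step_arm(
  targets=[
    [[0.11, 0.93, 0, 0, 0, 0, 0.4], [0.11, 0.93, 0, 0, 0, 0, 0.4], [0.11, 0.93, 0, 0, 0, 0, 0.4], [0.11, 0.93, 0, 0, 0, 0, 0.4], [0.11, 0.93, 0, 0, 0, 0, 0.4]],
  ],
)

```text
t: 40.98
ee_pos: [470.5, -79.8, 302.8]
orientation: [-3.139, 0.11, 0.002]
ft_force: [-0.2, -0.2, -1.5]
width: 58.6
grasp_force: 30.0
```

step_arm(
  targets=[
    [[0, 0, 0, 0, 0, 0, 0.4], [0, 0, -0.5, 0, 0, 0, 0.4], [0, 0, -0.4, 0, 0, 0, 0.4], [0, 0, -0.2, 0, 0, 0, 0.4], [0, 0, 0, 0, 0, 0, 0.4]],
  ],
)

```text
t: 41.6
ee_pos: [470.6, -81.8, 247.9]
orientation: [-3.139, 0.111, 0.003]
ft_force: [-0.8, -0.3, -1.0]
width: 58.7
grasp_force: 30.0
```

Run:
```python
from h import *
o=pose(); s=snap('side')
cv2.imwrite('pics/b1.png',cv2.resize(s['pixels'][110:260,140:320,::-1],(600,500),interpolation=cv2.INTER_CUBIC))
```

```text
t 41.6 tcp [470.6 -81.8 247.9] yaw -4.03 tilt [-0.002   0.0003] F [-0.81 -0.29 -1.04] w 58.7 g 30.0 q [-0.2   0.47  2.04 -0.    0.63  1.44]
```

View pics/b1.png

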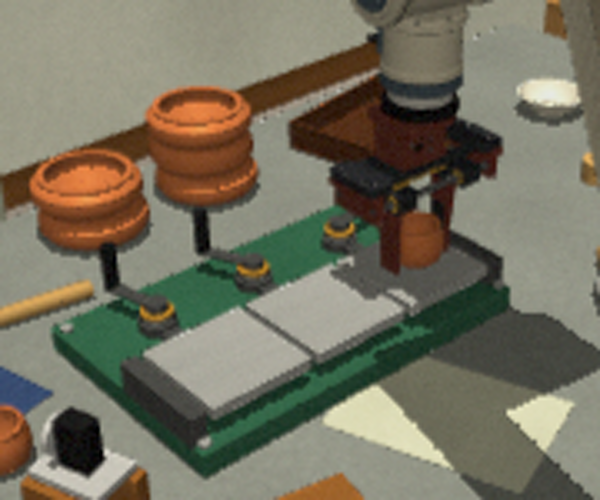

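The bowl is upright over the right tile at (420,240). I lower the last bit.

step_arm(
  targets=[
    [[0, 0, -0.08, 0, 0, 0, 0.4], [0, 0, 0, 0, 0, 0, 0.4], [0, 0, 0, 0, 0, 0, 0.4], [0, 0, 0, 0, 0, 0, 0.4], [0, 0, 0, 0, 0, 0, 0.4]],
  ],
)

```text
t: 42.28
ee_pos: [471.0, -81.3, 244.8]
orientation: [3.14, -0.109, 0.0]
ft_force: [0.8, 0.6, -2.0]
width: 58.6
grasp_force: 30.0
```

```bash
python3 -c "
from h import *
fz()"
```

```text
mean F, tcp [ 6.0000e-02  1.0000e-02 -1.1400e+00  4.7098e+02 -8.1290e+01  2.4470e+02] t 42.58
```

step_arm(
  targets=[
    [[0, 0, -0.02, 0, 0, 0, 0.4], [0, 0, 0, 0, 0, 0, 0.7], [0, 0, 0, 0, 0, 0, 1], [0, 0, 0, 0, 0, 0, 1], [0, 0, 0, 0, 0, 0, 1]],
  ],
)

```text
t: 43.2
ee_pos: [471.0, -81.3, 243.7]
orientation: [-3.14, 0.109, -0.0]
ft_force: [-0.5, 0.5, 0.1]
width: 86.5
grasp_force: 0.0
```

step_arm(
  targets=[
    [[0, 0, 0.3, 0, 0, 0, 1], [0, 0, 0.8, 0, 0, 0, 1], [0, 0, 1, 0, 0, 0, 1], [0, 0, 0.9, 0, 0, 0, 1], [0.2, 0.9, 0, 0, 0, 0, 1]],
  ],
)

```text
t: 43.82
ee_pos: [481.9, -37.4, 398.5]
orientation: [3.138, -0.116, 0.014]
ft_force: [0.3, 0.1, -0.4]
width: 87.9
grasp_force: 0.0
```

step_arm(
  targets=[
    [[0.2, 0.9, 0, 0, 0, 0, 1], [0.2, 0.9, 0, 0, 0, 0, 1], [0.2, 0.9, 0, 0, 0, 0, 1], [0.2, 0.9, 0, 0, 0, 0, 1], [0.2, 0.9, 0, 0, 0, 0, 1]],
  ],
)

```text
t: 44.45
ee_pos: [530.9, 190.2, 394.9]
orientation: [-3.139, 0.109, -0.001]
ft_force: [0.3, -0.6, 0.5]
width: 87.9
grasp_force: 0.0
```

step_arm(
  targets=[
    [[0.2, 0.9, 0, 0, 0, 0, 1], [0.2, 0.9, 0, 0, 0, 0, 1], [0.2, 0.9, 0, 0, 0, 0, 1], [0, 0.6, 0, 0, 0, 0, 1], [0, 0, 0, 0, 0, 0, 1]],
  ],
)

```text
t: 45.08
ee_pos: [560.5, 355.4, 394.5]
orientation: [-3.139, 0.105, -0.001]
ft_force: [0.1, -1.5, 0.0]
width: 88.0
grasp_force: 0.0
```

Run:
```python
from h import *
o=pose()
s=snap('side');d=snap('top')
cv2.imwrite('pics/top4.png',cv2.resize(d['pixels'][:,:,::-1],(800,600),interpolation=cv2.INTER_CUBIC))
for n,x in(('top',d),('side',s)):
    h=cv2.cvtColor(x['pixels'],cv2.COLOR_RGB2HSV); m=((h[:,:,0]<14)&(h[:,:,1]>120)&(h[:,:,2]>80)).astype(np.uint8)
    k,l,st,ce=cv2.connectedComponentsWithStats(m)
    for i in range(1,k):
        if 60<st[i,4]<450 and st[i,0]<440 and st[i,1]>130: print(n,ce[i].round(1),st[i],onz(x,*ce[i],24),onz(x,*ce[i],84))
```

```text
t 45.08 tcp [560.5 355.4 394.5] yaw -3.85 tilt [0.0006 0.0005] F [ 0.1  -1.51  0.05] w 88.0 g 0.0 q [0.55 0.49 1.55 0.   1.1  2.19]
top [156.4 170.7] [147 162  17  17 161] [561.5 350.6  24. ] [552.5 332.5  84. ]
top [284.5 196. ] [276 188  18  17 228] [473.8 -85.1  24. ] [469.1 -81.5  84. ]
top [193.8 248.8] [183 241  23  17 284] [297.6 219.1  24. ] [301.7 207.6  84. ]
side [251.4 146.7] [236 140  31  15 231] [ 795. -347.   24.] [ 705.2 -254.7   84. ]
side [263.9 182.5] [256 174  17  18 236] [ 540.  -154.5   24. ] [473.  -79.4  84. ]
side [138.  241.9] [128 232  21  21 340] [569.1 356.7  24. ] [499.5 385.9  84. ]
```

View pics/top4.png

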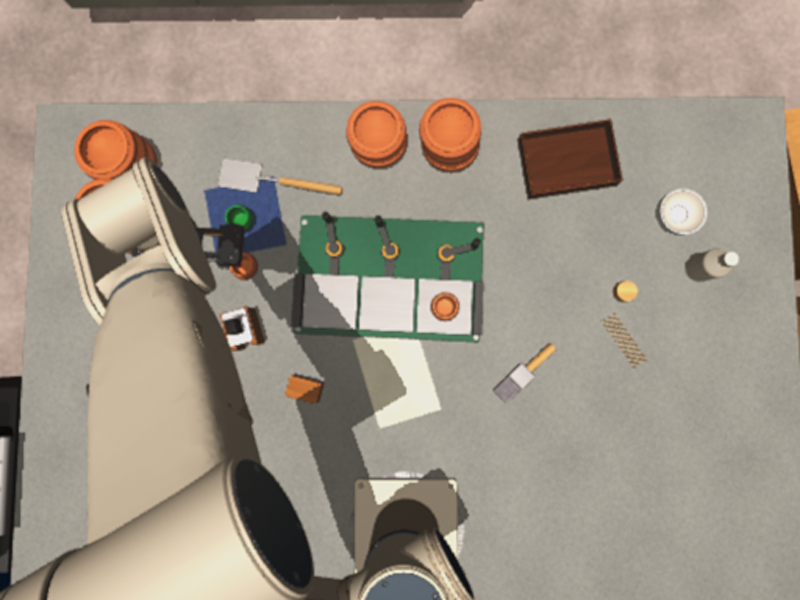

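The first bowl sits centred on the right tile at (445,306). Only two copper bowls are present, and the second is still at about (565.5,354).

step_arm(
  targets=[
    [[0.1, -0.03, -0.9, 0, 0, 0, 1], [0, 0, -1, 0, 0, 0, 1], [0, 0, -1, 0, 0, 0, 1], [0, 0, -0.9, 0, 0, 0, 1], [0, 0, -0.42, 0, 0, 0, 1]],
  ],
)

```text
t: 45.8
ee_pos: [565.5, 350.4, 181.8]
orientation: [3.137, -0.111, -0.005]
ft_force: [-41.0, -36.5, 125.6]
width: 88.0
grasp_force: 61.5
```

step_arm(
  targets=[
    [[0, 0, 0, 0, 0, 0, 1], [0, 0, 0, 0, 0, 0, 0.7], [0, 0, 0, 0, 0, 0, 0.4], [0, 0, 0, 0, 0, 0, 0.4], [0, 0, 0, 0, 0, 0, 0.4]],
  ],
)

```text
t: 46.42
ee_pos: [566.1, 352.2, 183.0]
orientation: [-3.14, 0.109, -0.001]
ft_force: [0.0, -1.1, 3.4]
width: 58.6
grasp_force: 30.0
```

```bash
python3 -c "
from h import *
pose();fz()"
```

```text
t 46.42 tcp [566.1 352.2 183. ] yaw -3.99 tilt [0.0004 0.0002] F [ 0.02 -1.11  3.43] w 58.6 g 30.0 q [ 0.54  0.77  1.62 -0.    0.75  2.18]
mean F, tcp [-3.2000e-01 -1.2500e+00  4.5600e+00  5.6609e+02  3.5223e+02  1.8303e+02] t 46.73
```

That fast descent overshot. The fingertips hit the table and the wrist read about 125 N vertically (roughly 137 N in total), over the 120 N limit, so it may already count as a failure. The bowl is gripped and I can't undo the contact, so I finish the rest carefully and more slowly.

step_arm(
  targets=[
    [[0, 0, 0.2, 0, 0, 0, 0.4], [0, 0, 0.6, 0, 0, 0, 0.4], [0, 0, 0.8, 0, 0, 0, 0.4], [0, 0, 0.6, 0, 0, 0, 0.4], [0, 0, 0.2, 0, 0, 0, 0.4]],
  ],
)

```text
t: 47.35
ee_pos: [566.3, 352.5, 304.8]
orientation: [-3.138, 0.109, -0.004]
ft_force: [0.2, 0.5, -1.6]
width: 58.5
grasp_force: 30.0
```

step_arm(
  targets=[
    [[-0.33, -0.78, 0, 0, 0, 0, 0.4], [-0.33, -0.78, 0, 0, 0, 0, 0.4], [-0.33, -0.78, 0, 0, 0, 0, 0.4], [-0.33, -0.78, 0, 0, 0, 0, 0.4], [-0.33, -0.78, 0, 0, 0, 0, 0.4]],
  ],
)

```text
t: 47.98
ee_pos: [482.3, 156.0, 301.8]
orientation: [3.139, -0.109, -0.002]
ft_force: [-0.2, -0.5, -2.1]
width: 58.5
grasp_force: 30.0
```

step_arm(
  targets=[
    [[0, 0, 0, 0, 0, 0, 0.4], [0, 0, -0.4, 0, 0, 0, 0.4], [0, 0, -0.4, 0, 0, 0, 0.4], [0, 0, -0.2, 0, 0, 0, 0.4], [0, 0, 0, 0, 0, 0, 0.4]],
  ],
)

```text
t: 48.6
ee_pos: [483.4, 157.6, 251.9]
orientation: [3.139, -0.109, -0.003]
ft_force: [-0.7, -1.3, -1.2]
width: 58.8
grasp_force: 30.0
```

Run:
```python
from h import *
o=pose(); fz(4); s=snap('side')
cv2.imwrite('pics/b2.png',cv2.resize(s['pixels'][110:290,90:310,::-1],(600,490),interpolation=cv2.INTER_CUBIC))
```

```text
t 48.6 tcp [483.4 157.6 251.9] yaw -3.97 tilt [-0.0016 -0.0004] F [-0.75 -1.34 -1.19] w 58.8 g 30.0 q [0.29 0.5  1.98 0.   0.67 1.93]
mean F, tcp [ 3.9000e-01 -8.0000e-02 -1.7600e+00  4.8373e+02  1.5750e+02  2.5292e+02] t 48.8
```

View pics/b2.png

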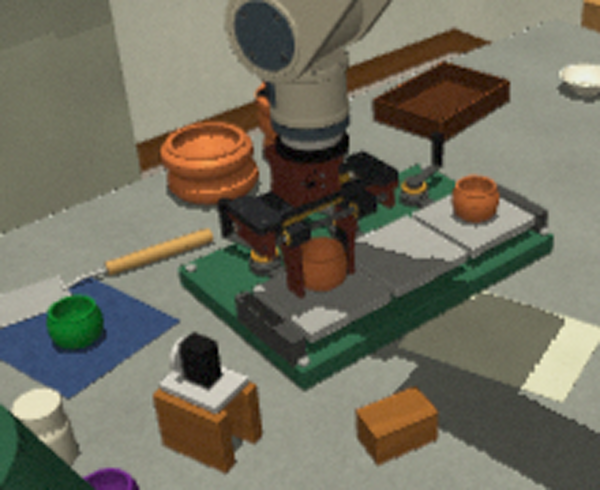

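The bowl hangs upright over the left tile at (325,263). I lower it gently.

step_arm(
  targets=[
    [[0, 0, -0.1, 0, 0, 0, 0.4], [0, 0, -0.07, 0, 0, 0, 0.4], [0, 0, 0, 0, 0, 0, 0.4], [0, 0, 0, 0, 0, 0, 0.4], [0, 0, 0, 0, 0, 0, 0.4]],
  ],
)

```text
t: 49.48
ee_pos: [483.5, 157.2, 244.2]
orientation: [-3.14, 0.109, -0.0]
ft_force: [-0.4, 1.1, -2.4]
width: 58.9
grasp_force: 30.0
```

```bash
python3 -c "
from h import *
fz()"
```

```text
mean F, tcp [-1.2000e-01  1.9000e-01 -1.9200e+00  4.8349e+02  1.5720e+02  2.4423e+02] t 49.77
```

step_arm(
  targets=[
    [[0, 0, -0.02, 0, 0, 0, 0.4], [0, 0, 0, 0, 0, 0, 0.7], [0, 0, 0, 0, 0, 0, 1], [0, 0, 0, 0, 0, 0, 1], [0, 0, 0, 0, 0, 0, 1]],
  ],
)

```text
t: 50.4
ee_pos: [483.5, 157.2, 243.2]
orientation: [-3.14, 0.109, -0.0]
ft_force: [0.7, -0.6, 0.2]
width: 86.5
grasp_force: 0.0
```

step_arm(
  targets=[
    [[0, 0, 0.3, 0, 0, 0, 1], [0, 0, 0.7, 0, 0, 0, 1], [0, 0, 0.9, 0, 0, 0, 1], [0, 0, 0.9, 0, 0, 0, 1], [0, 0, 0.2, 0, 0, 0, 1]],
  ],
)

```text
t: 51.02
ee_pos: [484.0, 157.4, 397.0]
orientation: [-3.138, 0.109, -0.01]
ft_force: [0.0, 0.2, -1.0]
width: 87.9
grasp_force: 0.0
```

step_arm(
  targets=[
    [[0, -0.9, 0, 0, 0, 0, 1], [0, -0.9, 0, 0, 0, 0, 1], [0, -0.9, 0, 0, 0, 0, 1], [0, -0.9, 0, 0, 0, 0, 1], [0, -0.9, 0, 0, 0, 0, 1]],
  ],
)

```text
t: 51.65
ee_pos: [482.9, -69.2, 392.7]
orientation: [-3.14, 0.109, 0.002]
ft_force: [1.0, -0.1, 0.5]
width: 87.6
grasp_force: 0.0
```

step_arm(
  targets=[
    [[0, -0.9, 0, 0, 0, 0, 1], [0, -0.9, 0, 0, 0, 0, 1], [0, -0.9, 0, 0, 0, 0, 1], [0, -0.9, 0, 0, 0, 0, 1], [0, -0.9, 0, 0, 0, 0, 1]],
  ],
)

```text
t: 52.28
ee_pos: [482.9, -294.1, 392.6]
orientation: [-3.139, 0.11, 0.002]
ft_force: [0.3, 0.2, -0.4]
width: 87.6
grasp_force: 0.0
```

Run:
```python
from h import *
o=pose()
s=snap('side');d=snap('top')
a=cv2.resize(s['pixels'][110:290,90:310,::-1],(450,368));b=cv2.resize(d['pixels'][110:270,130:282,::-1],(350,368))
cv2.imwrite('pics/fin.png',np.hstack([a,b]))
for n,x in(('top',d),('side',s)):
    h=cv2.cvtColor(x['pixels'],cv2.COLOR_RGB2HSV); m=((h[:,:,0]<14)&(h[:,:,1]>120)&(h[:,:,2]>80)).astype(np.uint8)
    k,l,st,ce=cv2.connectedComponentsWithStats(m)
    for i in range(1,k):
        if 60<st[i,4]<450 and st[i,0]<440 and st[i,1]>130: print(n,ce[i].round(1),st[i],onz(x,*ce[i],84))
```

```text
t 52.27 tcp [ 482.9 -294.1  392.6] yaw -4.0 tilt [-0.0011  0.0008] F [ 0.33  0.17 -0.37] w 87.6 g 0.0 q [-0.57  0.35  1.77  0.    1.02  1.07]
top [210.  192.2] [202 184  17  17 228] [481.7 157.4  84. ]
top [284.5 196. ] [276 188  18  17 228] [469.1 -81.5  84. ]
top [194.1 248.8] [183 241  23  17 292] [301.6 206.5  84. ]
side [249.6 146.4] [236 140  25  14 160] [ 712.1 -250.8   84. ]
side [264.  182.5] [256 174  17  18 238] [473.  -79.5  84. ]
side [207.6 209.4] [198 200  20  20 307] [485.4 159.   84. ]
```

View pics/fin.png

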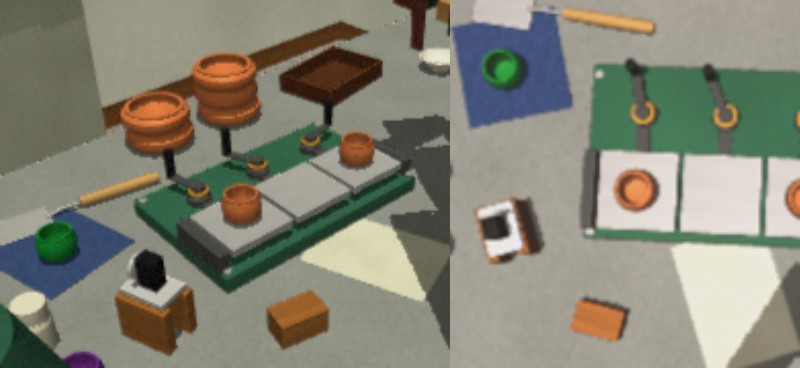

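Both bowls stand upright, centred on the left (240,205) and right (357,150) tiles. The probe is on its rest and the other things are untouched, so I hand the job in.

```bash
python3 -c "
from h import *
print(ctrl.close_job())"
```

```text
the job is handed in; nothing more can be done
None
```

I handed the job in, but it may be judged a failure: on the descent to the second bowl the fingertips hit the table and the wrist read about 137 N, over the 120 N limit. Otherwise it went as asked: I probed the tiles left to right, wound the proud right one down to its first click (slip estimated at about 0.33 rad), stood the two copper bowls present on the left and right tiles, and seated the probe on its rest.

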